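# Hold the cylinder head over the righted compressor pump

## Robot

A 6-joint arm with a two-finger parallel gripper is mounted at the origin on the work surface. World frame = base frame: x ahead of the robot, y to its left, z up, the work surface at z = 0. Lengths are in m, angles in rad, forces in N, time in s.
With the tool pointing down it reaches from about 0.275 to 0.975 m from the base axis. Payload 8.4 kg.
Tool frame: the origin (TCP) lies midway between the tips of the shut fingers; the grasp point (between the pads) lies 19 mm behind it; z points along the fingers, y is the line along which they close (so a half turn about z gives the same grasp; the last joint's range is limited). The gripper opens to 92 mm and grips with 3 to 60 N. Pads are 20 mm wide; open, the fingers measure 128 mm over their backs; the gripper's body (75 mm by 189 mm) begins 69 mm behind the grasp point.
Start: joints at [-1.3, 0.353, 1.633, -0, 1.155, -0.002], TCP at [0.168, -0.602, 0.215] pointing down, gripper open.
Joint ranges: [-2.63, 2.63], [-0.92, 2.1], [0.06, 2.66], [-1.3, 4.44], [0, 2.69], [-3.02, 3.02]. Speed limits (rad/s): [2.22, 2.22, 2.79, 3.14, 3.14, 3.14].

## Interface

Orientations are given as a unit quaternion [w, x, y, z].
In Python, from station import state, read_camera, camera_params, finish_job, nets gives the robot as it stands. The module is installed in compiled form; this text tells all that it offers.
- The arm moves only by the shell command python3 -m creep 'ROWS' [OPENING] [FORCE]. ROWS is JSON, a list of rows, each a list of 4 numbers: the shift along the tool's x, y, z in units of 0.12 m (1.0 is 0.12 m), then the turn about the tool's z in units of pi rad (1.0 is pi rad). A call has exactly 10 rows; each row is the pose to reach, as a shift and turn from the pose commanded when the call began, along the tool's axes at that moment, turning the shorter way round; what a row does not reach only later rows make up. A row lasts 1/12 s, in which the tool goes at most 41.7 mm and 7.16 degrees, less where a joint would pass 70% of its speed; a pose out of reach is approached as far as the arm can. A call with a number of a shift or a turn outside -1 to 1 is refused whole. A call with a gripper value outside its range is refused whole. OPENING is the opening, from 0 (shut) to 1 (fully open), set as the call begins (- or left out, the last holds). The fingers move at their own pace and stop on an object; FORCE is the grip in N (left out, the last holds). Time passes only in rows, so rows that repeat a pose let the fingers close, or fill a call up. It gives the time, the measured TCP pose, the force, the opening and the grip force at its end, in the units of the state.
- state(): the state, without advancing time (a new reading comes with each control period).
- read_camera(name): name is "scene" or "top"; returns the picture (384x512x3 uint8, red, green, blue); there is no depth.
- camera_params(name): a dict with "fx", "fy", "cx", "cy" (pixels), "eye" and "rotation" of the camera in the world. Camera axes: x right, y down, z forward; pixel columns grow to the right and rows downward; lengths in m; the calibration is good to about 2 mm. A picture is of the moment at which its call begins. camera_params takes no time and is no camera call.
- finish_job(): hands the job in; it is judged then, once.
Trained networks look in the newest picture that a camera, given by its name, has taken for a name from the list of things; names that differ only in an ending like _2 or _b are one class to them, and where a whole thing is asked for, a point or a joint stands for the part that bears it (a point fixed in the world has none). Each returns a list of dicts, best first, with "confidence" (0 to 1); they miss things now and then, are a little off and sometimes report something else, mostly with a low value. They report only what shows in the picture. A call takes as long as a camera call.
- nets.look_for(camera, label): "position" ([x, y, z] in m, in world coordinates, good to about 4 mm: the middle of the surface that is visible of it).
The state is a dict: "clock": time; "qpos": joint angles; "qd": joint speeds; "joint_torque": joint torques, N m; "position": TCP position; "eef_rot": TCP orientation; "wrist_force": force on the tool from outside, world axes, zero at the start; "torque": the same for the moment, N m; "gripper_width": opening from 0.0 (shut) to 1.0 (fully open); "gripper_force": force on a finger pad.
Only numpy, scipy, OpenCV 4.12 (cv2) and the standard library are available. Lean on these libraries where they do the work, as an engineer would, in place of code of your own. Each camera call takes 0.05 s, during which the arm holds its last target. There are 200 camera calls.

## Task

The little compressor pump has been knocked over onto its side: stand it up on its foot again on the green mat, without dropping it, and let go of it. Then pick up the finned cylinder head and hold it level, hovering about a centimetre above the top of the pump, square to it with its four screw holes lined up over the four threaded holes, and finish like that, still holding the head in the air and touching neither pump nor mat with it, so that I can start the screws. Don't drop the head either, and leave the mug, screw tray, magnifier and screwdriver where they are.

Things in the scene. Friction and masses are not known exactly. Their poses are not given: they have to be found in the camera images.
- pump: compressor pump, 0.6 kg, starts lying on its +x side (z, y level, axis 30 mm over the mat). Origin: centre of the foot's underside; z runs from foot to top. Dark foot plate 60x60x8 mm; blue crankcase 54x54 mm to z=45; aluminium barrel 44 mm thick with fins 56 mm across to z=80; square top flange z=80 to 92. x, y square to the sides. Centre of mass about z=45, on the axis
- pump_top (a point): centre of the top face of the pump's aluminium top flange (60 x 60 x 12 mm, 34 mm bore, four threaded holes 6 mm wide at x, y = +-21.5 mm), 92 mm from the foot along z; axes as the pump's. While the pump lies, the flange's y sides are upright faces 60 mm apart, free from above. Pinched there lightly, the pump can turn between the pads as its top is raised; a firm pinch turns it with the hand
- pump_shaft (a point): end of the 8 mm steel shaft stub on the +y side of the pump's crankcase, 47 mm from the axis, 26 mm from the foot; axes as the pump's. On the opposite side is a flat round cover, 30 mm from the axis
- head: cylinder head, aluminium, 0.16 kg, flat on the mat, fins up: plate 60x60x8 mm with four 7 mm holes at x, y = +-21.5 mm; on it five upright fins along x, 48 mm long, together 30 mm wide (y -15 to 15), tops at z=32; solid to z=11 under the fins. Origin: centre of the underside; z up through the fins. The hole pattern is square: any of the four square positions on the pump will do
- mat: green cutting mat with a grid, 600 x 1060 x 3 mm, fixed on the table; origin at the centre of its underside, on the table top; the work stands on its upper face at height 3 mm
- mug: lime green mug, 76 mm across, 92 mm high, handle to its +y; origin at the centre of its underside; leave alone
- tray: flat open steel tray 70 x 90 x 20 mm with four black cap screws in it; origin at the centre of its underside; leave alone
- magnifier: hand magnifier lying flat: lens 100 mm across over its black rim, centred on the origin, handle along -x to 159 mm from the lens centre, 17 mm high; leave alone
- screwdriver: screwdriver with a red handle, 200 mm long, lying along its x, handle to -x; leave alone

How it is judged:
On the way:
1. the pump stands upright on its foot on the mat, let go of and at rest (angle between pump's own z axis and vertical below 0.05 rad and height (world z) of pump_top above 0.088 m and height (world z) of pump below 0.008 m and contact force between pump and the arm below 0.1 N and contact force between pump and the fingers below 0.1 N and linear speed of pump below 0.03 m/s), for 0.2 s.
At the end, for the whole second after the job is handed in: pump upright on its foot on the mat (0.05 rad), still, untouched by the robot; head gripped, still, level (0.06 rad), underside 4 to 20 mm over the pump top, touching neither pump nor mat, centre within 3 mm of the pump axis, square to it within 0.06 rad in any of the four square positions (all of step 1 and contact force between head and the fingers above 1 N and contact force between head and pump below 0.05 N and contact force between head and mat below 0.05 N and z of head in the frame of pump_top between 0.004 and 0.02 m and horizontal distance between head and pump_top below 0.003 m and (angle between the x axis of head and the x axis of pump, either way round below 0.06 rad or angle between the x axis of head and the y axis of pump, either way round below 0.06 rad) and angle between head's own z axis and vertical below 0.06 rad and linear speed of head below 0.02 m/s); the arm keeps its last pose, push and grip.
It fails at once if the pump is dropped (in free fall faster than 0.4 m/s) (contact force between pump and anything else below 0.01 N and linear speed of pump above 0.4 m/s).
It fails at once if the head is dropped (in free fall faster than 0.4 m/s) (contact force between head and anything else below 0.01 N and linear speed of head above 0.4 m/s).
It fails at once if the mug, tray, magnifier or screwdriver is shifted by more than 25 mm or the mug tipped (distance of any of mug, tray, magnifier, screwdriver from where it was at the start of the episode above 0.025 m or angle between mug's own z axis and vertical above 0.3 rad).
It also fails if it takes over 67 s, if anything falls off the work surface, if the arm or the gripper's body presses on something with over 40 N, if the wrist force passes 120 N, or if a joint passes its speed limit or range.

## Working session

There is one attempt and no reset: what is moved stays moved. The work goes in short steps, Python scripts to look and compute and a shell command to move; the robot and the scene stay as the last step left them, time stands still between calls to the robot, and variables do not carry over. Pictures are saved under pics/ and viewed, at most 10 in all, crops included, and the job is handed in when it is done.

```bash
mkdir -p pics; cat > h.py <<'E'
import numpy as np, cv2
from station import state, read_camera, camera_params, finish_job, nets
def save(cam,name):
    im=read_camera(cam); cv2.imwrite(f'pics/{name}.png',im[:,:,::-1]); return im
def proj(cam,P):
    c=camera_params(cam); R=np.array(c['rotation']).reshape(3,3); p=(np.atleast_2d(P)-np.array(c['eye']))@R
    return np.c_[c['fx']*p[:,0]/p[:,2]+c['cx'], c['fy']*p[:,1]/p[:,2]+c['cy']]
def ray(cam,uv,z):
    c=camera_params(cam); R=np.array(c['rotation']).reshape(3,3)
    d=R@np.array([(uv[0]-c['cx'])/c['fx'],(uv[1]-c['cy'])/c['fy'],1]); e=np.array(c['eye'])
    return e+d*(z-e[2])/d[2]
E
python3 - <<'E'
from h import *
a=save('scene','s0'); b=save('top','t0')
np.set_printoptions(precision=4,suppress=True)
for c in('scene','top'):
    print(c,camera_params(c))
    for n in('pump','pump_top','pump_shaft','head','mug','tray','magnifier','screwdriver'):
        print(c,n,[(np.round(d['position'],3).tolist(),round(d['confidence'],2)) for d in nets.look_for(c,n)[:2]])
print(state())
E
```

```text
scene {'fx': 377.13705434209874, 'fy': 377.13705434209874, 'cx': 255.35697684567023, 'cy': 196.71380935159527, 'eye': array([1.1776, 0.6362, 1.0628]), 'rotation': array([-0.1207,  0.3281,  0.8827, -0.3139])}
scene pump [([0.581, 0.12, 0.051], 0.95), ([0.663, 0.416, 0.051], 0.28)]
scene pump_top [([0.58, 0.124, 0.06], 0.84)]
scene pump_shaft [([0.58, 0.122, 0.053], 0.86)]
scene head [([0.574, -0.116, 0.014], 0.69)]
scene mug [([0.664, 0.417, 0.055], 0.81)]
scene tray [([0.759, 0.097, 0.008], 0.9)]
scene magnifier [([0.513, 0.448, 0.013], 0.72)]
scene screwdriver [([0.485, -0.428, 0.017], 0.66)]
top {'fx': 426.49154049705584, 'fy': 426.49154049705584, 'cx': 258.3481322135461, 'cy': 184.48909024360086, 'eye': array([0.3894, 0.0191, 1.2657]), 'rotation': array([-0.0746,  0.7081, -0.6982,  0.0737])}
top pump [([0.565, 0.114, 0.064], 0.61)]
top pump_top [([0.567, 0.113, 0.059], 0.79)]
top pump_shaft [([0.566, 0.11, 0.058], 0.96), ([0.568, -0.122, 0.01], 0.22)]
top head [([0.567, -0.12, 0.009], 0.61)]
top mug [([0.673, 0.425, 0.048], 0.96)]
top tray [([0.764, 0.092, 0.002], 0.84)]
top magnifier [([0.507, 0.446, 0.015], 0.9)]
top screwdriver [([0.482, -0.433, 0.03], 0.75)]
{'clock': 0.9, 'qpos': array([-1.3004,  0.353 ,  1.6334, -0.    ,  1.1552, -0.0024]), 'qd': array([ 0.0009, -0.0008, -0.    , -0.0001,  0.0007, -0.0009]), 'joint_torque': array([  0.0008, -59.3753, -33.4574,   0.0699,   0.0157,  -0.    ]), 'position': array([ 0.1684, -0.6019,  0.2146]), 'eef_rot': array([ 0.    ,  0.9907,  0.136 , -0.    ]), 'wrist_force': array([-0.0302, -0.1672, -0.7386]), 'torque': array([-0.0319, -0.0439,  0.0119]), 'gripper_force': 0.0, 'gripper_width': 1.000757738254635}
```

View pics/s0.png

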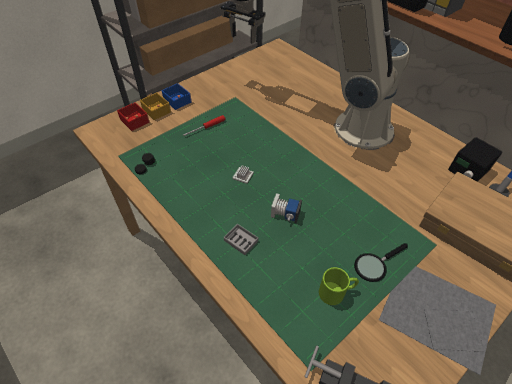

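View pics/t0.png

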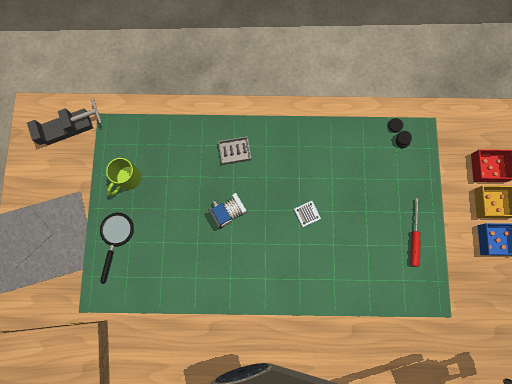

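```bash
sed -i "s/np.array(c\['rotation'\]).reshape(3,3)/Q(c['rotation'])/" h.py; cat >> h.py <<'E'
def Q(q):
    from scipy.spatial.transform import Rotation as S
    return S.from_quat(np.r_[q[1:],q[0]]).as_matrix()
E
python3 - <<'E'
from h import *
s=cv2.imread('pics/s0.png');t=cv2.imread('pics/t0.png')
print(proj('top',[[.567,.113,.05],[.567,-.12,.01],[.673,.425,0]]))
print(proj('scene',[[.567,.113,.05],[.567,-.12,.01],[.673,.425,0]]))
f=lambda im,x,y:cv2.resize(im[y:y+48,x:x+64],(384,288),interpolation=cv2.INTER_CUBIC)
o=np.vstack([np.hstack([f(t,196,186),f(t,275,190)]),np.hstack([f(s,255,184),f(s,211,150)])])
cv2.imwrite('pics/c0.png',o)
E
```

```text
[[226.48561625 211.8203725 ]
 [306.01596269 214.8873843 ]
 [126.23898721 178.261719  ]]
[[287.99231035 204.55288099]
 [244.42826314 174.34488694]
 [333.62459214 294.85715692]]
```

View pics/c0.png

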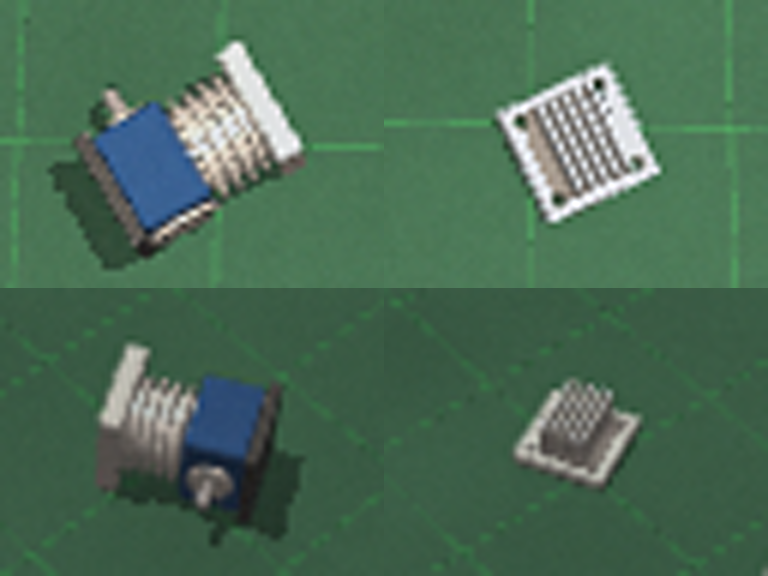

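```bash
python3 - <<'E'
from h import *
T=lambda x,y:(x/6+196-.4,y/6+186-.4); H=lambda x,y:((x-384)/6+275-.4,y/6+190-.4)
S=lambda x,y:(x/6+255-.4,(y-288)/6+184-.4); SH=lambda x,y:((x-384)/6+211-.4,(y-288)/6+150-.4)
np.set_printoptions(precision=4,suppress=True)
a=[ray('top',T(*p),.063)[:2] for p in((238,42),(302,150),(280,160),(218,58),(80,135),(150,245))]
print(np.array(a))
b=[ray('scene',S(*p),.063)[:2] for p in((98,420),(128,345),(150,350),(120,425))]
print('scene',np.array(b))
h=np.array([ray('top',H(*p),.011)[:2] for p in((498,110),(605,65),(660,168),(550,222))]);print(h,h.mean(0))
hs=np.array([ray('scene',SH(*p),.011)[:2] for p in((515,452),(600,484),(640,415))]);print('hs',hs,(hs[0]+hs[2])/2)
hf=np.array([ray('scene',SH(*p),.035)[:2] for p in((542,425),(583,440),(612,395),(568,380))]);print('finstop',hf,hf.mean(0))
for q in (h,):
  for i in range(4):
    d=q[(i+1)%4]-q[i];print(np.linalg.norm(d),np.degrees(np.arctan2(d[1],d[0]))%90)
d=a[1]-a[0];print('flange',np.linalg.norm(d),np.degrees(np.arctan2(d[1],d[0])))
d=b[1]-b[0];print('flange s',np.linalg.norm(d),np.degrees(np.arctan2(d[1],d[0])))
d=(a[0]+a[1])/2-(a[4]+a[5])/2;print('axis',np.linalg.norm(d),np.degrees(np.arctan2(d[1],d[0])))
E
```

```text
[[0.6211 0.0884]
 [0.5694 0.0568]
 [0.5645 0.0671]
 [0.6132 0.0978]
 [0.5751 0.1623]
 [0.5233 0.1274]]
scene [[0.6215 0.0856]
 [0.5715 0.0564]
 [0.5644 0.0674]
 [0.6146 0.0962]]
[[ 0.5872 -0.0832]
 [ 0.6105 -0.1365]
 [ 0.5594 -0.163 ]
 [ 0.5319 -0.1085]] [ 0.5723 -0.1228]
hs [[ 0.6104 -0.1385]
 [ 0.5871 -0.0833]
 [ 0.53   -0.1116]] [ 0.5702 -0.125 ]
finstop [[ 0.5965 -0.1276]
 [ 0.5853 -0.1014]
 [ 0.5469 -0.1189]
 [ 0.5596 -0.1469]] [ 0.5721 -0.1237]
0.05818948395251917 23.684754573915612
0.05762236623157385 27.392498877055857
0.06096858371445511 26.748151538737062
0.060768774333823584 24.659990351847277
flange 0.06065974922580178 -148.5169822615231
flange s 0.05797158741643828 -149.7561314352263
axis 0.08570206826376348 -57.474084351946715
```

The networks, both views and the text agree. The pump lies with its flange centre near (0.593, 0.077), top side at 63 mm and axis at about −59°, with the shaft pointing away from the robot. The head is near (0.572, −0.123), with its fins at about 26°.

```bash
R='[[0.1,-0.09,0,0],[0.2,-0.18,0,0],[0.3,-0.27,0,0],[0.4,-0.36,0,0],[0.5,-0.45,0,0],[0.6,-0.54,0,0],[0.7,-0.63,0,0],[0.8,-0.72,0,0],[0.9,-0.81,0,0],[0.98,-0.9,0,0]]'; python3 -m creep '[[0.1,-0.09,0,0],[0.2,-0.18,0,0],[0.3,-0.27,0,0],[0.4,-0.36,0,0],[0.5,-0.45,0,0],[0.6,-0.54,0,0],[0.7,-0.63,0,0],[0.8,-0.72,0,0],[0.9,-0.81,0,0],[0.98,-0.9,0,0]]' 1 10
```

```text
clock: 1.73
position: [0.2536, -0.4647, 0.2147]
eef_rot: [0.0, 0.991, 0.136, 0.0]
wrist_force: [0.2, 0.3, -0.6]
gripper_width: 1.0
gripper_force: 0.0
```

```bash
python3 -m creep '[[0.1,-0.09,0,0],[0.2,-0.18,0,0],[0.3,-0.27,0,0],[0.4,-0.36,0,0],[0.5,-0.45,0,0],[0.6,-0.54,0,0],[0.7,-0.63,0,0],[0.8,-0.72,0,0],[0.9,-0.81,0,0],[0.98,-0.9,0,0]]' >/dev/null
python3 -m creep '[[0.1,-0.09,0,0],[0.2,-0.18,0,0],[0.3,-0.27,0,0],[0.4,-0.36,0,0],[0.5,-0.45,0,0],[0.6,-0.54,0,0],[0.7,-0.63,0,0],[0.8,-0.72,0,0],[0.9,-0.81,0,0],[0.98,-0.9,0,0]]' >/dev/null
python3 -m creep '[[0.1,-0.09,0,0],[0.2,-0.18,0,0],[0.3,-0.27,0,0],[0.4,-0.36,0,0],[0.5,-0.45,0,0],[0.6,-0.54,0,0],[0.7,-0.63,0,0],[0.8,-0.72,0,0],[0.9,-0.81,0,0],[0.98,-0.9,0,0]]'
python3 -m creep '[[0.1,-0.09,0,0],[0.2,-0.18,0,0],[0.3,-0.27,0,0],[0.4,-0.36,0,0],[0.5,-0.45,0,0],[0.6,-0.54,0,0],[0.7,-0.63,0,0],[0.8,-0.72,0,0],[0.9,-0.81,0,0],[0.98,-0.9,0,0]]'
python3 -m creep '[[0,0,0,-0.035],[0,0,0,-0.07],[0,0,0,-0.105],[0,0,0,-0.14],[0,0,0,-0.175],[0,0,0,-0.21],[0,0,0,-0.245],[0,0,0,-0.28],[0,0,0,-0.315],[0,0,0,-0.35]]'
python3 -m creep '[[0,0,0.05,-0.035],[0,0,0.1,-0.07],[0,0,0.15,-0.105],[0,0,0.2,-0.14],[0,0,0.25,-0.175],[0,0,0.3,-0.21],[0,0,0.35,-0.234],[0,0,0.4,-0.234],[0,0,0.4,-0.234],[0,0,0.4,-0.234]]'
python3 - <<'E'
from h import *
s=state();p=s['position'];R=Q(s['eef_rot']);print(p,np.degrees(np.arctan2(R[1,1],R[0,1])),s['qpos'])
print((R.T@(np.array([.5925,.077,.014])-p))/.12)
E
```

```text
clock: 4.23
position: [0.5053, -0.0577, 0.2146]
eef_rot: [0.0, 0.991, 0.136, 0.0]
wrist_force: [-0.5, 0.3, -0.7]
gripper_width: 0.998
gripper_force: 0.0
clock: 5.07
position: [0.5901, 0.078, 0.2146]
eef_rot: [-0.0, 0.991, 0.136, 0.0]
wrist_force: [0.5, -0.4, -0.1]
gripper_width: 1.004
gripper_force: 0.0
clock: 5.9
position: [0.5894, 0.0772, 0.2145]
eef_rot: [-0.0, 0.772, 0.636, -0.0]
wrist_force: [0.4, 0.1, 0.7]
gripper_width: 0.998
gripper_force: 0.0
clock: 6.73
position: [0.5891, 0.0768, 0.1663]
eef_rot: [-0.0, 0.495, 0.869, -0.0]
wrist_force: [0.2, -0.3, 0.3]
gripper_width: 1.004
gripper_force: 0.0
[0.58908851 0.07683103 0.16627396] 30.601907059011225 [ 1.27149604e-01  3.55670813e-01  1.74641909e+00  3.25503516e-05
  1.04025562e+00 -4.06970803e-01]
[-0.01367125  0.02604965  1.26892789]
```

```bash
python3 -m creep '[[0,0.026,0.1,0],[0,0.026,0.2,0],[-0.01,0.026,0.3,0],[-0.01,0.026,0.4,0],[-0.01,0.026,0.5,0],[-0.01,0.026,0.6,0],[-0.01,0.026,0.7,0],[-0.01,0.026,0.8,0],[-0.01,0.026,0.9,0],[-0.01,0.026,0.95,0]]'
python3 - <<'E'
from h import *
im=read_camera('top'); s2=read_camera('scene')
f=lambda im,x,y:cv2.resize(im[y:y+72,x:x+72,::-1],(400,400),interpolation=cv2.INTER_CUBIC)
cv2.imwrite('pics/c1.png',np.hstack([f(im,200,172),f(s2,245,165)]))
E
```

```text
clock: 7.57
position: [0.5916, 0.077, 0.0506]
eef_rot: [-0.001, 0.494, 0.869, -0.001]
wrist_force: [-1.4, 0.8, 0.1]
gripper_width: 1.001
gripper_force: 0.0
```

View pics/c1.png

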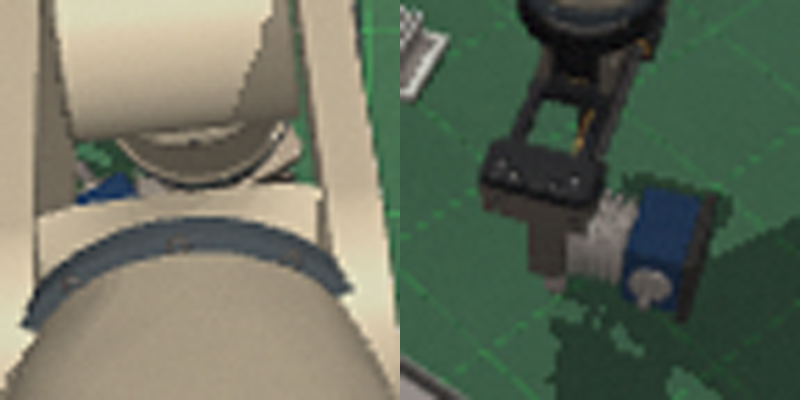

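The fingers straddle the flange: the near finger, at about (545, 250) in the right crop, covers it. Next I descend and close lightly.

```bash
python3 -m creep '[[0,0,0.06,0],[0,0,0.12,0],[0,0,0.18,0],[0,0,0.24,0],[0,0,0.3,0],[0,0,0.3,0],[0,0,0.3,0],[0,0,0.3,0],[0,0,0.3,0],[0,0,0.3,0]]'
python3 -m creep '[[0,0,0,0],[0,0,0,0],[0,0,0,0],[0,0,0,0],[0,0,0,0],[0,0,0,0],[0,0,0,0],[0,0,0,0],[0,0,0,0],[0,0,0,0]]' 0 12
```

```text
clock: 8.5
position: [0.5928, 0.0772, 0.017]
eef_rot: [0.0, 0.494, 0.869, 0.0]
wrist_force: [-0.0, -0.0, 0.3]
gripper_width: 1.001
gripper_force: 0.0
clock: 9.33
position: [0.5924, 0.0771, 0.0166]
eef_rot: [0.0, 0.494, 0.869, -0.0]
wrist_force: [-1.6, -0.5, 1.8]
gripper_width: 0.652
gripper_force: 12.0
```

```bash
python3 -m creep '[[0.016,-0.037,0,0],[0.016,-0.037,0,0],[0.016,-0.037,0,0],[0.016,-0.037,0,0],[0.016,-0.037,0,0],[0.016,-0.037,0,0],[0.016,-0.037,0,0],[0.016,-0.037,0,0],[0.016,-0.037,0,0],[0.016,-0.037,0,0]]' >/dev/null & kill $! 2>/dev/null; wait; python3 -c "
from station import state
s=state();print(s['clock'],s['position'])"
```

```text
9.3333 [0.59243681 0.07708905 0.01664857]
```

That call had the lift on the wrong axis. I killed it before it ran, and the clock and pose are unchanged. Here is the correct arc, with the lift along −z.

```bash
python3 -m creep '[[0.017,0,-0.037,0],[0.034,0,-0.075,0],[0.052,0,-0.11,0],[0.075,0,-0.143,0],[0.095,0,-0.177,0],[0.12,0,-0.21,0],[0.145,0,-0.24,0],[0.175,0,-0.27,0],[0.203,0,-0.296,0],[0.232,0,-0.322,0]]'
python3 - <<'E'
from h import *
s2=read_camera('scene')
f=lambda im,x,y:cv2.resize(im[y:y+72,x:x+72,::-1],(400,400),interpolation=cv2.INTER_CUBIC)
cv2.imwrite('pics/c2.png',f(s2,245,165))
E
```

```text
clock: 10.17
position: [0.578, 0.1014, 0.0555]
eef_rot: [-0.0, 0.494, 0.869, -0.0]
wrist_force: [-0.2, 0.3, -4.3]
gripper_width: 0.65
gripper_force: 12.0
```

View pics/c2.png

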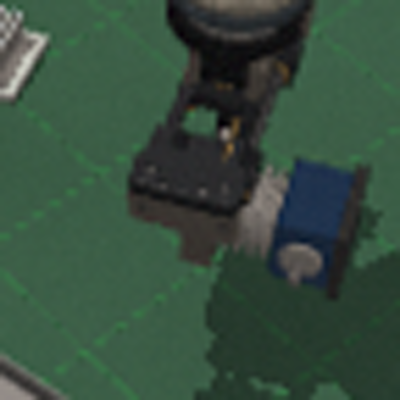

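```bash
cat >> h.py <<'E'
def pumppts(th,g,a=30.7,off=-.0026):
    "tilt th deg (90 upright), g=grasp point world; returns foot corners(top edge z=8?), shaft end, top corners"
    a=np.radians(a);y=np.array([np.cos(a),np.sin(a),0]);d=np.array([np.sin(a),-np.cos(a),0]);u=np.array([0,0,1.]);t=np.radians(th)
    z=d*np.cos(t)+u*np.sin(t); x=np.cross(y,z)
    o=g-z*.086-x*off
    P=lambda X,Y,Z:o+x*X+y*Y+z*Z
    return {'shaft':P(0,.047,.026),'foot-x+y':P(-.03,.03,0),'foot+x+y':P(.03,.03,0),'foot-x-y':P(-.03,-.03,0),'top-x+y':P(-.03,.03,.092),'origin':o}
E
python3 - <<'E'
from h import *
p=state()['position'];g=p+[0,0,.019]
for th in(0,10,20,30,40):
    D=pumppts(th,g);print(th,{k:((proj('scene',v)[0]-[245,165])*5.556).round().tolist() for k,v in D.items() if k!='origin'},D['foot+x+y'].round(3))
E
```

```text
0 {'shaft': [293.0, 280.0], 'foot-x+y': [348.0, 238.0], 'foot+x+y': [337.0, 299.0], 'foot-x-y': [372.0, 163.0], 'top-x+y': [196.0, 198.0]} [0.56  0.191 0.042]
10 {'shaft': [289.0, 290.0], 'foot-x+y': [351.0, 256.0], 'foot+x+y': [323.0, 310.0], 'foot-x-y': [374.0, 180.0], 'top-x+y': [204.0, 200.0]} [0.563 0.185 0.028]
20 {'shaft': [282.0, 298.0], 'foot-x+y': [349.0, 272.0], 'foot+x+y': [306.0, 319.0], 'foot-x-y': [372.0, 197.0], 'top-x+y': [212.0, 202.0]} [0.568 0.177 0.015]
30 {'shaft': [273.0, 305.0], 'foot-x+y': [343.0, 287.0], 'foot+x+y': [286.0, 324.0], 'foot-x-y': [366.0, 212.0], 'top-x+y': [219.0, 205.0]} [0.574 0.167 0.004]
40 {'shaft': [261.0, 311.0], 'foot-x+y': [333.0, 300.0], 'foot+x+y': [264.0, 327.0], 'foot-x-y': [355.0, 225.0], 'top-x+y': [226.0, 209.0]} [ 0.581  0.156 -0.005]
```

The pump lifted level with the hand, so 12 N is too firm a pinch. I'll go back down and pinch at 5 N so that it can pivot.

```bash
python3 -m creep '[[-0.029,0,0.026,0],[-0.057,0,0.052,0],[-0.087,0,0.082,0],[-0.112,0,0.112,0],[-0.137,0,0.145,0],[-0.157,0,0.179,0],[-0.18,0,0.212,0],[-0.198,0,0.247,0],[-0.215,0,0.285,0],[-0.232,0,0.317,0]]'
python3 -m creep '[[0,0,0,0],[0,0,0,0],[0,0,0,0],[0,0,0,0],[0,0,0,0],[0,0,0,0],[0,0,0,0],[0,0,0,0],[0,0,0,0],[0,0,0,0]]' 0 5
python3 -m creep '[[0.008,0,-0.018,0],[0.017,0,-0.037,0],[0.025,0,-0.055,0],[0.034,0,-0.075,0],[0.042,0,-0.093,0],[0.052,0,-0.11,0],[0.063,0,-0.127,0],[0.075,0,-0.143,0],[0.085,0,-0.16,0],[0.095,0,-0.177,0]]'
python3 - <<'E'
from h import *
s2=read_camera('scene')
f=lambda im,x,y:cv2.resize(im[y:y+72,x:x+72,::-1],(400,400),interpolation=cv2.INTER_CUBIC)
cv2.imwrite('pics/c3.png',f(s2,245,165))
p=state()['position'];g=p+[0,0,.019]
for th in(0,10,20,30,40):
    D=pumppts(th,g);print(th,{k:((proj('scene',v)[0]-[245,165])*5.556).round().tolist() for k,v in D.items() if k!='origin'},D['foot+x+y'].round(3))
E
```

```text
clock: 11.05
position: [0.5924, 0.077, 0.0167]
eef_rot: [-0.0, 0.494, 0.869, -0.0]
wrist_force: [-1.5, -0.3, 3.8]
gripper_width: 0.65
gripper_force: 12.0
clock: 11.88
position: [0.5924, 0.0772, 0.0172]
eef_rot: [-0.0, 0.494, 0.869, -0.0]
wrist_force: [-1.2, -0.1, -3.1]
gripper_width: 0.65
gripper_force: 5.0
clock: 12.72
position: [0.5865, 0.0871, 0.0386]
eef_rot: [-0.0, 0.494, 0.869, 0.0]
wrist_force: [-0.5, 0.7, -4.5]
gripper_width: 0.651
gripper_force: 5.0
0 {'shaft': [262.0, 289.0], 'foot-x+y': [317.0, 249.0], 'foot+x+y': [307.0, 308.0], 'foot-x-y': [341.0, 174.0], 'top-x+y': [167.0, 209.0]} [0.568 0.177 0.025]
10 {'shaft': [259.0, 299.0], 'foot-x+y': [320.0, 266.0], 'foot+x+y': [293.0, 319.0], 'foot-x-y': [344.0, 191.0], 'top-x+y': [174.0, 211.0]} [0.572 0.171 0.011]
20 {'shaft': [252.0, 308.0], 'foot-x+y': [318.0, 282.0], 'foot+x+y': [277.0, 327.0], 'foot-x-y': [342.0, 207.0], 'top-x+y': [182.0, 213.0]} [ 0.577  0.162 -0.002]
30 {'shaft': [243.0, 314.0], 'foot-x+y': [312.0, 296.0], 'foot+x+y': [257.0, 333.0], 'foot-x-y': [336.0, 222.0], 'top-x+y': [190.0, 216.0]} [ 0.583  0.153 -0.013]
40 {'shaft': [232.0, 320.0], 'foot-x+y': [302.0, 309.0], 'foot+x+y': [236.0, 336.0], 'foot-x-y': [326.0, 235.0], 'top-x+y': [197.0, 220.0]} [ 0.589  0.141 -0.022]
```

View pics/c3.png

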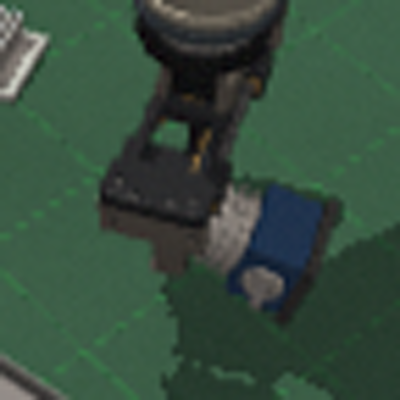

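It now pivots between the pads at about 16°, with the foot edge on the mat. I'll continue the arc.

```bash
python3 -m creep '[[0.02,0,-0.025,0],[0.041,0,-0.051,0],[0.064,0,-0.076,0],[0.088,0,-0.1,0],[0.112,0,-0.123,0],[0.137,0,-0.145,0],[0.164,0,-0.166,0],[0.192,0,-0.185,0],[0.22,0,-0.204,0],[0.248,0,-0.221,0]]'
python3 -m creep '[[0.03,0,-0.015,0],[0.06,0,-0.029,0],[0.09,0,-0.042,0],[0.121,0,-0.054,0],[0.153,0,-0.064,0],[0.185,0,-0.072,0],[0.217,0,-0.08,0],[0.25,0,-0.087,0],[0.283,0,-0.09,0],[0.317,0,-0.093,0]]'
python3 -m creep '[[0.033,0,-0.002,0],[0.067,0,-0.004,0],[0.1,0,-0.002,0],[0.133,0,0.001,0],[0.166,0,0.004,0],[0.199,0,0.009,0],[0.23,0,0.016,0],[0.264,0,0.025,0],[0.296,0,0.034,0],[0.32,0,0.042,0]]'
python3 - <<'E'
from h import *
s2=read_camera('scene')
f=lambda im,x,y:cv2.resize(im[y:y+72,x:x+72,::-1],(400,400),interpolation=cv2.INTER_CUBIC)
cv2.imwrite('pics/c4.png',f(s2,260,165))
p=state()['position'];g=p+[0,0,.019]
for th in(60,70,80,90):
    D=pumppts(th,g);print(th,{k:((proj('scene',v)[0]-[260,165])*5.556).round().tolist() for k,v in D.items() if k!='origin'},D['foot+x+y'].round(3))
E
```

```text
clock: 13.6
position: [0.5712, 0.1128, 0.0652]
eef_rot: [0.0, 0.494, 0.869, 0.0]
wrist_force: [-0.9, -0.7, -1.4]
gripper_width: 0.656
gripper_force: 5.0
clock: 14.43
position: [0.5518, 0.1456, 0.0762]
eef_rot: [-0.0, 0.494, 0.869, 0.0]
wrist_force: [-1.2, -0.6, 1.3]
gripper_width: 0.656
gripper_force: 5.0
clock: 15.27
position: [0.532, 0.1786, 0.0709]
eef_rot: [-0.0, 0.494, 0.869, -0.0]
wrist_force: [-1.6, 0.2, -0.4]
gripper_width: 0.656
gripper_force: 5.0
60 {'shaft': [298.0, 340.0], 'foot-x+y': [366.0, 342.0], 'foot+x+y': [275.0, 348.0], 'foot-x-y': [386.0, 266.0], 'top-x+y': [308.0, 242.0]} [ 0.55   0.207 -0.001]
70 {'shaft': [281.0, 340.0], 'foot-x+y': [344.0, 347.0], 'foot+x+y': [250.0, 342.0], 'foot-x-y': [365.0, 272.0], 'top-x+y': [312.0, 247.0]} [ 0.558  0.193 -0.002]
80 {'shaft': [264.0, 337.0], 'foot-x+y': [321.0, 350.0], 'foot+x+y': [225.0, 334.0], 'foot-x-y': [342.0, 275.0], 'top-x+y': [315.0, 253.0]} [ 0.566  0.179 -0.001]
90 {'shaft': [247.0, 333.0], 'foot-x+y': [296.0, 349.0], 'foot+x+y': [201.0, 323.0], 'foot-x-y': [318.0, 274.0], 'top-x+y': [317.0, 258.0]} [0.574 0.166 0.004]
```

View pics/c4.png

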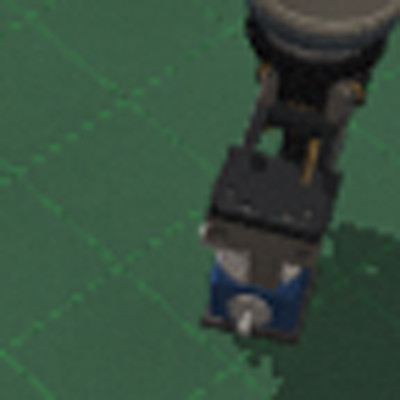

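The pump stands upright: foot corners at (203, 323) and (298, 345) and shaft at (245, 330), matching the 90° prediction. I'll release it and rise.

```bash
python3 -m creep '[[0,0,0,0],[0,0,0,0],[0,0,0,0],[0,0,0,0],[0,0,0,0],[0,0,0,0],[0,0,0,0],[0,0,0,0],[0,0,0,0],[0,0,0,0]]' 1 5
python3 -m creep '[[0,0,-0.08,0],[0,0,-0.17,0],[0,0,-0.27,0],[0,0,-0.37,0],[0,0,-0.47,0],[0,0,-0.57,0],[0,0,-0.67,0],[0,0,-0.77,0],[0,0,-0.87,0],[0,0,-0.97,0]]'
python3 - <<'E'
from h import *
s=state();p=s['position'];R=Q(s['eef_rot']);print(p,np.degrees(np.arctan2(R[1,1],R[0,1])),s['qpos'])
print((R.T@(np.array([.572,-.1235,.016])-p))/.12)
E
```

```text
clock: 16.15
position: [0.5323, 0.1782, 0.0711]
eef_rot: [0.0, 0.494, 0.869, 0.0]
wrist_force: [-0.4, -0.3, 0.9]
gripper_width: 0.998
gripper_force: 0.0
clock: 16.98
position: [0.5323, 0.1782, 0.1887]
eef_rot: [0.0, 0.494, 0.869, 0.0]
wrist_force: [0.7, 0.1, -0.1]
gripper_width: 1.003
gripper_force: 0.0
[0.53230243 0.17819669 0.18873677] 30.750079064240165 [ 3.20368170e-01  2.81628414e-01  1.79724015e+00 -1.92163105e-06
  1.06259323e+00 -2.16321018e-01]
[-2.3297655  -1.00134574  1.43941473]
```

```bash
python3 -m creep '[[-0.08,-0.033,0,0],[-0.16,-0.067,0,0],[-0.24,-0.1,0,0],[-0.32,-0.13,0,0],[-0.4,-0.17,0,0],[-0.48,-0.2,0,0],[-0.56,-0.24,0,0],[-0.64,-0.27,0,0],[-0.71,-0.3,0,0],[-0.777,-0.333,0,0]]' >/dev/null
python3 -m creep '[[-0.08,-0.033,0,0],[-0.16,-0.067,0,0],[-0.24,-0.1,0,0],[-0.32,-0.13,0,0],[-0.4,-0.17,0,0],[-0.48,-0.2,0,0],[-0.56,-0.24,0,0],[-0.64,-0.27,0,0],[-0.71,-0.3,0,0],[-0.777,-0.333,0,0]]' >/dev/null
python3 -m creep '[[-0.08,-0.033,0,0],[-0.16,-0.067,0,0],[-0.24,-0.1,0,0],[-0.32,-0.13,0,0],[-0.4,-0.17,0,0],[-0.48,-0.2,0,0],[-0.56,-0.24,0,0],[-0.64,-0.27,0,0],[-0.71,-0.3,0,0],[-0.777,-0.333,0,0]]'
python3 -m creep '[[0,0,0,0.03],[0,0,0,0.06],[0,0,0,0.09],[0,0,0,0.12],[0,0,0,0.15],[0,0,0,0.18],[0,0,0,0.21],[0,0,0,0.24],[0,0,0,0.27],[0,0,0,0.3]]'
python3 -m creep '[[0,0,0.05,0.03],[0,0,0.1,0.06],[0,0,0.15,0.09],[0,0,0.2,0.12],[0,0,0.25,0.15],[0,0,0.3,0.18],[0,0,0.35,0.21],[0,0,0.4,0.229],[0,0,0.45,0.229],[0,0,0.5,0.229]]'
python3 - <<'E'
from h import *
s=state();p=s['position'];R=Q(s['eef_rot']);print(p,np.degrees(np.arctan2(R[1,1],R[0,1])),s['qpos'])
print((R.T@(np.array([.572,-.1235,.016])-p))/.12)
t=read_camera('top'); s2=read_camera('scene')
f=lambda im,x,y:cv2.resize(im[y:y+56,x:x+56,::-1],(400,400),interpolation=cv2.INTER_CUBIC)
cv2.imwrite('pics/c5.png',np.hstack([f(t,180,165),f(s2,265,180)]))
for n in('pump_top','pump_shaft'):
  for c in('top','scene'): print(c,n,[(d['position'],d['confidence']) for d in nets.look_for(c,n)[:1]])
E
```

```text
clock: 19.48
position: [0.5725, -0.1245, 0.1875]
eef_rot: [0.0, 0.494, 0.869, 0.0]
wrist_force: [-0.0, -0.8, 0.5]
gripper_width: 1.001
gripper_force: 0.0
clock: 20.32
position: [0.5723, -0.1238, 0.1874]
eef_rot: [-0.0, 0.836, 0.548, -0.0]
wrist_force: [1.0, 0.0, -1.2]
gripper_width: 1.0
gripper_force: 0.0
clock: 21.15
position: [0.5724, -0.1238, 0.1271]
eef_rot: [-0.0, 0.975, 0.222, 0.0]
wrist_force: [-0.2, -0.5, 0.2]
gripper_width: 1.005
gripper_force: 0.0
[ 0.57238362 -0.12375936  0.12707232] -64.35305686924268 [-2.15535864e-01  3.89474996e-01  1.79662408e+00  6.95411704e-05
  9.55435348e-01  9.07596721e-01]
[-0.00202123 -0.00332381  0.92560252]
top pump_top [([0.5287, 0.1767, 0.0946], 0.79)]
scene pump_top [([0.5487, 0.1889, 0.096], 0.9)]
top pump_shaft [([0.5217, 0.1723, 0.0947], 0.66)]
scene pump_shaft [([0.5487, 0.1874, 0.0886], 0.9)]
```

View pics/c5.png

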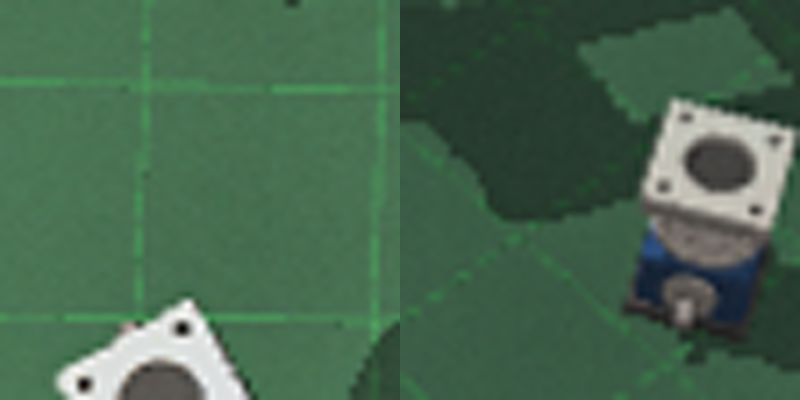

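The right crop shows the pump upright, with top-face holes at (686,118), (775,141), (757,210) and (663,187). Now I'll measure the top face in both views.

```bash
python3 - <<'E'
from h import *
np.set_printoptions(precision=4,suppress=True)
S=lambda x,y:((x-400)/7.143+265-.43,y/7.143+180-.43)
for P in(((686,118),(775,141),(757,210),(663,187)),((675,99),(796,132),(770,230),(641,193))):
    w=np.array([ray('scene',S(*p),.095)[:2] for p in P]);e=[np.roll(w,-1,0)[i]-w[i] for i in range(4)]
    print('scene',w.mean(0),[(np.linalg.norm(v).round(4),(np.degrees(np.arctan2(v[1],v[0]))%90).round(1)) for v in e])
t=read_camera('top')
u0,v0=proj('top',[.532,.178,.095])[0].astype(int)
c=t[v0-32:v0+33,u0-32:u0+33]; k=6
b=cv2.resize(c[:,:,::-1],None,fx=k,fy=k,interpolation=cv2.INTER_CUBIC)
cv2.imwrite('pics/c6.png',b);print(u0,v0)
m=(b.min(2)>135).astype(np.uint8);cs,_=cv2.findContours(m,cv2.RETR_EXTERNAL,cv2.CHAIN_APPROX_NONE)
q=max(cs,key=cv2.contourArea);r=cv2.minAreaRect(q);print(r);pts=cv2.boxPoints(r)
w=np.array([ray('top',((x+.5)/k-.5+u0-32,(y+.5)/k-.5+v0-32),.095)[:2] for x,y in pts]);e=[np.roll(w,-1,0)[i]-w[i] for i in range(4)]
print('top',w.mean(0),[(np.linalg.norm(v).round(4),(np.degrees(np.arctan2(v[1],v[0]))%90).round(1)) for v in e])
E
```

```text
scene [0.5347 0.1757] [(np.float64(0.0423), np.float64(30.4)), (np.float64(0.0421), np.float64(32.0)), (np.float64(0.0436), np.float64(31.8)), (np.float64(0.0431), np.float64(30.3))]
scene [0.5343 0.1754] [(np.float64(0.058), np.float64(29.3)), (np.float64(0.0597), np.float64(31.6)), (np.float64(0.0603), np.float64(28.9)), (np.float64(0.0593), np.float64(29.4))]
201 221
((198.70689392089844, 192.82080078125), (138.1207275390625, 136.8002471923828), 60.4077033996582)
top [0.5349 0.1771] [(np.float64(0.0625), np.float64(31.1)), (np.float64(0.0646), np.float64(31.2)), (np.float64(0.0619), np.float64(30.7)), (np.float64(0.0643), np.float64(31.8))]
```

View pics/c6.png

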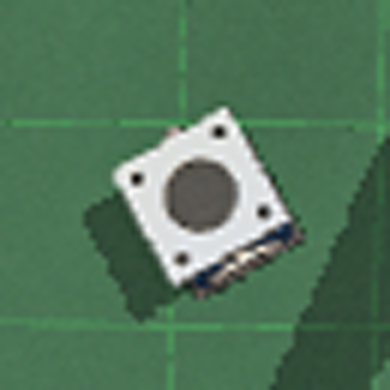

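```bash
python3 - <<'E'
from h import *
w=np.array([ray('top',((x+.5)/6-.5+201-32,(y+.5)/6-.5+221-32),.095)[:2] for x,y in((219,132),(137,179),(182,259),(264,212))]);e=[np.roll(w,-1,0)[i]-w[i] for i in range(4)]
print('top',w.mean(0),[(np.linalg.norm(v).round(4),(np.degrees(np.arctan2(v[1],v[0]))%90).round(1)) for v in e])
E
python3 -m creep '[[0,0,0.1,0],[0,0,0.2,0],[0,0,0.3,0],[0,0,0.4,0],[0,0,0.5,0],[0,0,0.6,0],[0,0,0.7,0],[0,0,0.8,0],[0,0,0.87,0],[0,0,0.92,0]]'
python3 -m creep '[[0,0,0,0],[0,0,0,0],[0,0,0,0],[0,0,0,0],[0,0,0,0],[0,0,0,0],[0,0,0,0],[0,0,0,0],[0,0,0,0],[0,0,0,0]]' 0 20
```

```text
top [0.53357962 0.17623186] [(np.float64(0.0431), np.float64(31.2)), (np.float64(0.0427), np.float64(31.4)), (np.float64(0.0428), np.float64(31.0)), (np.float64(0.0429), np.float64(31.1))]
clock: 22.33
position: [0.5719, -0.1234, 0.0156]
eef_rot: [-0.0, 0.975, 0.221, -0.001]
wrist_force: [0.0, 0.7, -0.8]
gripper_width: 0.998
gripper_force: 0.0
clock: 23.17
position: [0.5723, -0.1234, 0.0171]
eef_rot: [-0.0, 0.975, 0.221, 0.0]
wrist_force: [-0.7, 0.1, 0.6]
gripper_width: 0.325
gripper_force: 20.0
```

```bash
python3 -m creep '[[0,0,-0.05,0],[0,0,-0.12,0],[0,0,-0.22,0],[0,0,-0.34,0],[0,0,-0.46,0],[0,0,-0.58,0],[0,0,-0.7,0],[0,0,-0.83,0],[0,0,-0.93,0],[0,0,-1,0]]'
python3 -m creep '[[0.026,-0.08,0,0],[0.053,-0.16,0,0],[0.08,-0.24,0,0],[0.106,-0.32,0,0],[0.132,-0.4,0,0],[0.158,-0.48,0,0],[0.184,-0.56,0,0],[0.21,-0.64,0,0],[0.237,-0.72,0,0],[0.264,-0.796,0,0]]'
python3 -m creep '[[0.026,-0.08,0,0],[0.053,-0.16,0,0],[0.08,-0.24,0,0],[0.106,-0.32,0,0],[0.132,-0.4,0,0],[0.158,-0.48,0,0],[0.184,-0.56,0,0],[0.21,-0.64,0,0],[0.237,-0.72,0,0],[0.264,-0.796,0,0]]'
python3 -m creep '[[0.026,-0.08,0,-0.01],[0.053,-0.16,0,-0.02],[0.08,-0.24,0,-0.03],[0.106,-0.32,0,-0.03],[0.132,-0.4,0,-0.03],[0.158,-0.48,0,-0.03],[0.184,-0.56,0,-0.03],[0.21,-0.64,0,-0.03],[0.237,-0.72,0,-0.03],[0.264,-0.796,0,-0.03]]'
python3 - <<'E'
from h import *
s=state();p=s['position'];R=Q(s['eef_rot']);print(p,np.degrees(np.arctan2(R[1,1],R[0,1])),s['qpos'])
print((R.T@(np.array([.534,.176,.119])-p))/.12)
s2=read_camera('scene');u,v=proj('scene',[.534,.176,.1])[0].astype(int);print(u,v)
cv2.imwrite('pics/c7.png',cv2.resize(s2[v-32:v+33,u-32:u+33,::-1],None,fx=9,fy=9,interpolation=cv2.INTER_CUBIC))
E
```

```text
clock: 24.0
position: [0.573, -0.1237, 0.1393]
eef_rot: [0.0, 0.975, 0.221, 0.001]
wrist_force: [0.2, -0.4, -2.5]
gripper_width: 0.328
gripper_force: 20.0
clock: 24.83
position: [0.5596, -0.0225, 0.137]
eef_rot: [-0.0, 0.975, 0.221, -0.0]
wrist_force: [0.3, -0.1, -2.2]
gripper_width: 0.322
gripper_force: 20.0
clock: 25.67
position: [0.547, 0.0773, 0.1371]
eef_rot: [-0.0, 0.975, 0.221, 0.0]
wrist_force: [-0.2, 0.8, -2.8]
gripper_width: 0.324
gripper_force: 20.0
clock: 26.5
position: [0.5344, 0.1771, 0.1371]
eef_rot: [-0.0, 0.964, 0.267, -0.0]
wrist_force: [-0.7, -0.3, -1.9]
gripper_width: 0.325
gripper_force: 20.0
[0.53440291 0.17711075 0.13707404] -59.068423564268755 [3.17329203e-01 3.45199260e-01 1.83828254e+00 6.16904691e-05
 9.58109560e-01 1.34823220e+00]
[-0.00763979  0.0062214   0.15061662]
309 201
```

View pics/c7.png

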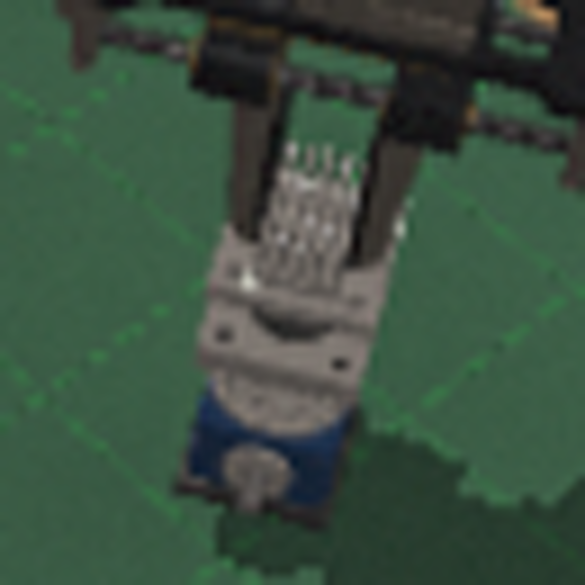

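```bash
python3 - <<'E'
from h import *
np.set_printoptions(precision=4,suppress=True)
f=lambda x,y:((x+.5)/9-.5+309-32,(y+.5)/9-.5+201-32)
P=np.array([ray('scene',f(*p),.095)[:2] for p in((224,333),(340,363))])
H=np.array([ray('scene',f(*p),.1313)[:2] for p in((234,270),(357,300))])
d=lambda v:(np.linalg.norm(v),np.degrees(np.arctan2(v[1],v[0])))
print(P,H,d(P[1]-P[0]),d(H[1]-H[0]))
a=np.radians(31);yp=np.array([np.cos(a),np.sin(a)]);xp=np.array([yp[1],-yp[0]])
D=H.mean(0)-P.mean(0);print('head-pump along y_p,x_p',D@yp,D@xp)
print('pump centre from holes',P.mean(0)-yp*.0215,'head centre',H.mean(0)-yp*.0215, 'tcp',state()['position'])
# predicted hole pixels if exactly placed
inv=lambda w:(proj('scene',w)-[277,169]+.5)*9-.5
tc=state()['position'][:2]
for n,c,z in(('pump',np.array([.534,.176]),.095),('head',tc,.1313)):
  print(n,inv(np.array([np.r_[c+i*yp*.0215+j*xp*.0215,z] for i in(1,-1) for j in(1,-1)])).round())
E
```

```text
[[0.5637 0.1678]
 [0.5418 0.2046]] [[0.5639 0.1677]
 [0.5407 0.2054]] (np.float64(0.04285929198051813), np.float64(120.788676925695)) (np.float64(0.044234972113155635), np.float64(121.55254192891738))
head-pump along y_p,x_p -0.000177192736437165 -0.000556481854865921
pump centre from holes [0.5343 0.1751] head centre [0.5339 0.1755] tcp [0.5344 0.1785 0.1372]
pump [[226. 334.]
 [343. 364.]
 [254. 247.]
 [368. 276.]]
head [[241. 276.]
 [360. 306.]
 [269. 188.]
 [386. 217.]]
```

```bash
python3 -m creep '[[0,0,0.015,0],[0,0,0.03,0],[0,0,0.05,0],[0,0,0.07,0],[0,0,0.09,0],[0,0,0.105,0],[0,0,0.12,0],[0,0,0.135,0],[0,0,0.145,0],[0,0,0.15,0]]'
python3 -m creep '[[0,0,0,0],[0,0,0,0],[0,0,0,0],[0,0,0,0],[0,0,0,0],[0,0,0,0],[0,0,0,0],[0,0,0,0],[0,0,0,0],[0,0,0,0]]'
python3 - <<'E'
from h import *
for i in range(4):
    s=state();p=s['position'];R=Q(s['eef_rot']);print(p,np.degrees(np.arctan2(R[1,1],R[0,1])),(R.T@(np.array([.5343,.1765,.119])-p))*1000)
    im=read_camera('scene')
cv2.imwrite('pics/last.png',im[:,:,::-1])
# dark-blob hole refinement near predicted pixels
a=np.radians(31);yp=np.array([np.cos(a),np.sin(a)]);xp=np.array([yp[1],-yp[0]])
g=cv2.cvtColor(im,cv2.COLOR_RGB2GRAY).astype(float)
for n,c,z in(('pump',np.array([.5343,.1751]),.095),('head',p[:2],.003+p[2]-.0168+.008)):
  w=[]
  for j in(1,-1):
    q=proj('scene',np.r_[c+yp*.0215+j*xp*.0215,z])[0];u,v=np.round(q).astype(int)
    k=g[v-2:v+3,u-2:u+3];m=np.clip(np.median(k)-k-5,0,None);yy,xx=np.mgrid[v-2:v+3,u-2:u+3]
    w.append(ray('scene',((m*xx).sum()/m.sum(),(m*yy).sum()/m.sum()),z)[:2])
  w=np.array(w);print(n,w.mean(0)-yp*.0215,np.linalg.norm(w[1]-w[0]))
E
```

```text
clock: 27.38
position: [0.5345, 0.176, 0.1189]
eef_rot: [-0.0, 0.964, 0.267, -0.0]
wrist_force: [-0.4, -0.3, -2.7]
gripper_width: 0.32
gripper_force: 20.0
clock: 28.22
position: [0.5346, 0.176, 0.1191]
eef_rot: [-0.0, 0.964, 0.267, 0.0]
wrist_force: [0.3, -0.5, -2.0]
gripper_width: 0.328
gripper_force: 20.0
[0.53461023 0.17604336 0.11908401] -59.0709988831492 [-0.0314202  -0.5511641   0.08399462]
[0.53458563 0.17606006 0.11905827] -59.069550170223955 [-0.0188775  -0.52419062  0.05827952]
[0.53458029 0.17607109 0.11908259] -59.06931283957106 [-0.01997179 -0.51198052  0.0825953 ]
[0.53455472 0.1760511  0.11905754] -59.07043344146401 [ 0.01223563 -0.51598687  0.05755693]
pump [0.53687143 0.17452862] 0.043667584363825875
head [0.53851898 0.17638902] 0.043677853111999065
```

```bash
python3 - <<'E'
from h import *
im=cv2.imread('pics/last.png');g=cv2.cvtColor(im,cv2.COLOR_BGR2GRAY)
a=np.radians(31);yp=np.array([np.cos(a),np.sin(a)]);xp=np.array([yp[1],-yp[0]])
for n,c,z in(('pump',np.array([.5343,.1755]),.095),('head',np.array([.5346,.1760]),.1133)):
  for j in(1,-1):
    q=proj('scene',np.r_[c+yp*.0215+j*xp*.0215,z])[0];u,v=np.round(q).astype(int);print(n,q.round(2),u,v);print(g[v-5:v+6,u-5:u+6])
E
```

```text
pump [301.51 205.64] 302 206
[[ 80  88  96 124 120 116 126 132  87 107  91]
 [ 81  83  96 121  93  93 135 113 106  99  94]
 [ 83  85 103 125 110 120 186 126  99  91 100]
 [ 83  81  87  93  97 124 183 187 117 108 109]
 [ 82  85  97  86  83  88 107 117 100 113 115]
 [ 82  86 113 113  68  85 103  85  80  87  88]
 [ 80  83 100 115 114 118 120 115 113 106 104]
 [ 81  80  83  87  92  98  99 115 123 121 119]
 [ 83  80  78  78  79  80  80  86  90  99 108]
 [ 82  82  84  92 106  82  86  78  78  82  82]
 [ 83  81  82  86 110  91 106 103  85  86  85]]
pump [314.45 208.94] 314 209
[[101  91  99 107  95 128 126 123 124 117  79]
 [119 109 108  92 110 107  91 108 124 110  76]
 [ 99 115 114 119 121 109  87 106 123  92  78]
 [ 83  87  90 100 102 115 119 123 121  87  78]
 [114 104  96  89  81  90  93  99  97  79  80]
 [122 120 119 116 109  44  70  92  97  77  81]
 [ 90  99 106 116 121 111 113 114  89  79  78]
 [ 77  81  83  84  90 100 113 111  94  79  78]
 [ 96  83  85  77  78  81  85  86  83  84  86]
 [114 110 110  96 106  88  88  79  79  79  79]
 [110 102 110 115 108  94  70  49  66  81  79]]
head [
[... 387 characters left out ...]
17 108 109]
 [ 82  85  97  86  83  88 107 117 100 113 115]
 [ 82  86 113 113  68  85 103  85  80  87  88]
 [ 80  83 100 115 114 118 120 115 113 106 104]]
head [315.24 205.61] 315 206
[[118  97 106  92  33  20  51  54  86  98  82]
 [105  87 116  93 104 113 100 117 119 107  78]
 [107  91 106  88 124 124 120 123 114  92  78]
 [ 91  99 107  95 128 126 123 124 117  79  78]
 [109 108  92 110 107  91 108 124 110  76  81]
 [115 114 119 121 109  87 106 123  92  78  79]
 [ 87  90 100 102 115 119 123 121  87  78  78]
 [104  96  89  81  90  93  99  97  79  80  79]
 [120 119 116 109  44  70  92  97  77  81  81]
 [ 99 106 116 121 111 113 114  89  79  78  80]
 [ 81  83  84  90 100 113 111  94  79  78  79]]
```

```bash
python3 -c "
from station import *
print(finish_job())"
```

```text
the job is handed in; nothing more can be done
None
```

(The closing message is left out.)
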